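Close a twin-screw gluing press evenly on a glued glass brooch

TASK

A glued glass brooch lies in the pulled-out tray of the small twin-screw press. Slide the tray fully home against its stop; then bring the platen down by turning the two T-handles clockwise by turns, a little at a time, never letting one end of the platen get more than about 3 mm ahead of the other. Nip the brooch evenly hand-tight, each handle about 0.15 N m stiffer to tighten than when it ran free (the glass cracks near 0.25), let go with the platen level, and leave the other things on the table alone.

Things in the scene. Friction and masses are not known exactly. Their poses are not given: they have to be found in the camera images.
- press: the grey twin-screw press, bolted down: base plate 225 x 215 mm, its top 14 mm above the table. Origin on the table midway between the two upright screws; +x runs from the tray's open side to its stop (away from the robot), +y towards the left screw, z up. The screws stand at y = +75 mm (left) and y = -75 mm (right), x = 0. The blue platen spans them (62 x 196 mm), its top below 90 mm
- tray_knob (a point): the tray's upright round black pull knob: head 20 mm across from 49 to 70 mm above the table, on a 14 mm stem. This point is on its axis 59 mm above the table. With the tray home it stands 70 mm in front of the screws (press x = -70 mm), with 38 mm free behind it to the platen; its axes are the press's axes
- tray (a joint): how far the aluminium tray is pulled out towards the robot, m: 0 = home against its stop, at most 0.085; it slides along the press's x axis between two guides with about 3 N of friction and stays where it is left
- tile: the glass (blue heart) and cork of the brooch, 54 x 54 mm, fast in the tray's nest on its 56 mm wooden back; it comes under the platen's middle when the tray is home. Origin under the middle of the wooden back, 24 mm above the table. Brooches differ in thickness: the top of the glass lies 39 to 44 mm above the table, which is not reported
- grip_l (a point): middle of the left black T-handle (at press y = +75 mm), on its screw's axis, 150 mm above the table, at the height to grip. The T-bar is 56 mm long, 12 mm wide and 18 mm tall (141 to 159 mm above the table), on an 11 mm neck that is free for 28 mm below it; it lies along this point's x axis, which turns with the handle. It stays at this height as it turns
- grip_r (a point): middle of the right black T-handle (press y = -75 mm), like the left one
- knob_l (a joint): angle of the left T-handle, rad, growing clockwise seen from above; clockwise lowers that end of the platen by 2.55 mm per rad (16 mm a turn). At 0 its bar lies along the press's x and the rubber strips of a level platen stand 44.6 mm above the table. Friction of about 0.30 N m opposes either direction and holds it where it is left; lifting springs push it back anticlockwise with 0.04 N m
- knob_r (a joint): angle of the right T-handle, likewise. Once the strips bear, the load pushes each handle back anticlockwise by 0.0025 N m per newton, or about 0.35 N m per rad turned on both. Tightening then takes 0.34 N m plus load, loosening 0.26 less load; held still after tightening it may still push the tool back, or, where the arm springs back as it stops, pull it clockwise with 0.26 less load
- platen_mid (a point): middle of the blue platen's top face (68.6 mm above the table when both handles are at 0); its y axis points to the left end and leans with the platen: 0.0267 rad of lean is 4 mm between the two screws
- pad_l: left black rubber strip under the platen, 50 x 16 mm, 17 mm left of the middle; on a steel carrier; origin where the carrier meets the platen, 8 mm above the strip's free underside. Strip and frame together yield about 1 mm per 50 N on each strip; a good bond needs 25 to 90 N on each strip
- pad_r: right rubber strip, 17 mm right of the middle, likewise
- scissors: small scissors with grey handles, lying flat, about 150 mm long and 10 mm high; must stay put
- pliers: small flat-nose pliers with red handles, lying flat near the press, about 140 mm long and 12 mm high; must stay put
- glue: upright white glue bottle with an orange cap, 38 mm across, 105 mm tall, beside the press on its left; origin at its underside; must stay put
- brooch_red: finished red brooch, 56 x 56 x 19 mm, lying flat beside the press on its right; must stay put
- crystal: faceted clear crystal drop, 48 mm across, 40 mm tall, standing on the table; must stay put
- bead_jar0: jar of red beads with a metal lid, 48 mm across, 62 mm tall; must stay put

How it is judged:
On the way:
1. the tray is fully home against its stop while the platen is still clear of the brooch (value of joint tray below 0.002 m and contact force between each of pad_l, pad_r and tile below 1 N), for 0.2 s.
At the end, for the whole second after the job is handed in: The tray is home (within 3 mm of its stop), the platen is level (within 0.008 rad, 1.2 mm between the screws) and each of its two rubber strips presses on the glass with 25 to 90 N (value of joint tray below 0.003 m and contact force between pad_l and tile between 25 and 90 N and contact force between pad_r and tile between 25 and 90 N and angle between platen_mid's own z axis and vertical below 0.008 rad); the robot touches nothing.
It fails at once if one end of the platen more than 4 mm ahead of the other (lean over 0.0267 rad) (angle between platen_mid's own z axis and vertical above 0.0267 rad).
It fails at once if the glass is crushed: more than 115 N under a rubber strip (contact force between any of pad_l, pad_r and tile above 115 N).
It fails at once if another thing on the table is moved by more than 20 mm or knocked over (distance of any of scissors, pliers, glue, brooch_red, crystal, bead_jar0 from where it was at the start of the episode above 0.02 m or angle between any of scissors, pliers, glue, brooch_red, crystal, bead_jar0's own z axis and vertical above 0.5 rad).
It also fails if it takes over 72 s, if anything falls off the work surface, if the arm or the gripper's body presses on something with over 40 N, if the wrist force passes 120 N, or if a joint passes its speed limit or range.

ROBOT

A 6-joint arm with a two-finger parallel gripper is mounted at the origin on the work surface. World frame = base frame: x ahead of the robot, y to its left, z up, the work surface at z = 0. Lengths are in m, angles in rad, forces in N, time in s.
With the tool pointing down it reaches from about 0.3 to 0.775 m from the base axis. Payload 14.6 kg.
Tool frame: the origin (TCP) lies at the very end of the fingers, on their centre line; the grasp point (between the pads) lies 19 mm behind it (pinch_z is the distance from the TCP to the grasp point, in m); z points along the fingers, y is the direction in which the jaws open and shut (so a half turn about z gives the same grasp; the last joint's range is limited). The gripper opens to 94 mm and grips with 3 to 60 N. Pads are 16 mm wide; open, the fingers measure 119 mm over their backs; the gripper's body (75 mm by 177 mm) begins 78 mm behind the grasp point.
Start: joints at [-1.193, 0.3, 1.521, -0, 1.321, -0.067], TCP at [0.237, -0.496, 0.205] pointing down, gripper open.
Joint ranges: [-3.03, 3.03], [-0.79, 2.21], [0.23, 2.52], [-1.04, 4.18], [0, 3.07], [-2.55, 2.55]. Speed limits (rad/s): [2.22, 2.22, 2.57, 3.14, 3.14, 3.14].

INTERFACE

Orientations are given as [roll, pitch, yaw] about the fixed x, y, z axes, in that order (R = Rz(yaw) Ry(pitch) Rx(roll)).
In Python, from station import get_obs, camera, hand_in, pinch_z gives the robot as it stands.
- The arm moves only by the tool servo_tool, never from a script. Its argument "moves" is a list that holds one entry, the list of rows, each a list of 7 numbers: the turn, a rotation vector about the tool's x, y, z normalised to -1 to 1, where 1 is pi/2 rad, then the shift along the tool's x, y, z normalised to -1 to 1, where 1 is 500 mm, then the closure, from 0 (fully open) to 1 (shut). In form: [[[rx, ry, rz, x, y, z, hand], ...]]. A call has 1 to 12 rows; each row is the pose to reach, as a shift and turn from the pose measured when the call began, along the tool's axes at that moment; what a row does not reach only later rows make up. A row lasts 1/12 s, in which the tool goes at most 41.7 mm and 7.16 degrees, less where a joint would pass 70% of its speed; a pose out of reach is approached as far as the arm can. A call with a number of a shift or a turn outside -1 to 1 is refused whole. A call with a gripper value outside its range is refused whole. The fingers move at their own pace and stop on an object; "squeeze" is the grip in N (left out, the last holds). Time passes only in rows, so rows that repeat a pose let the fingers close. It gives the time, the measured TCP pose, the force and the opening at its end, in the units of the state.
- get_obs(): the state, without advancing time (a new reading comes with each control period).
- camera(name): name is "side" or "top"; returns a dict with "color" (420x560x3 uint8, red, green, blue), "intrinsics" (3x3 intrinsics, pixels), "rvec" (rotation vector, rad) and "tvec" (3), from world to camera coordinates, as OpenCV has them. Camera axes: x right, y down, z forward; pixel columns grow to the right and rows downward; lengths in m; the calibration is good to about 2 mm. A picture is of the moment at which its call begins. There is no depth.
- hand_in(): hands the job in, once; it reports no verdict.
The state is a dict: "time_s": time; "qpos": joint angles; "joint_vel": joint speeds; "tau": joint torques, N m; "ee_pos": TCP position; "eef_rot": TCP orientation; "force": force on the tool from outside, world axes, zero at the start; "moment": the same for the moment, N m; "grip_width": finger opening in m.
Only numpy, scipy, OpenCV 4.12 (cv2) and the standard library are available. Lean on these libraries where they do the work, as an engineer would, in place of code of your own. Each camera call takes 0.05 s, during which the arm holds its last target.

## Working session

There is one attempt and no reset: what is moved stays moved. The work goes in short steps, Python scripts to look and compute and a tool call to move; the robot and the scene stay as the last step left them, time stands still between calls to the robot, and variables do not carry over. Pictures are saved under pics/ and viewed, and the job is handed in when it is done.

Besides the shell and the picture viewer there is one more tool, called after "Call:" as name(argument=value, ...) on one line, values as JSON. servo_tool: Moves the arm, as the interface text tells. Scaled input: -1 to 1 covers 500 mm each way for a shift and pi/2 rad each way for a turn. Its arguments: {"type":"object","properties":{"moves":{"type":"array"},"squeeze":{"type":"number"}},"required":["moves"]}

```bash
ls; mkdir -p pics; python3 - <<'E'
from station import get_obs,camera,pinch_z
import cv2,json,numpy as np
print(get_obs(),pinch_z)
for n in("side","top"):
    c=camera(n); cv2.imwrite(f"pics/{n}0.png",c["color"][:,:,::-1])
    print(n,c["intrinsics"],c["rvec"],c["tvec"])
    np.savez(f"cal_{n}.npz",K=c["intrinsics"],r=c["rvec"],t=c["tvec"])
E
```

```text
pics
{'time_s': 0.0, 'qpos': array([-1.19256307e+00,  3.00456552e-01,  1.52158766e+00, -9.28042839e-06,
        1.32064699e+00, -6.65855633e-02]), 'joint_vel': array([ 0.00149781, -0.00118965,  0.00050199,  0.00014541, -0.00054124,
        0.00076904]), 'tau': array([ 3.07267692e-03, -5.31791639e+01, -3.52731442e+01,  7.09113549e-02,
        2.43796018e-02, -8.73013005e-05]), 'ee_pos': array([ 0.2365711 , -0.49624336,  0.20489151]), 'eef_rot': array([-3.14049594e+00, -6.41246285e-05,  4.44821084e-01]), 'force': array([0.32845835, 0.06742076, 0.18318022]), 'moment': array([ 0.00961134, -0.00070181, -0.01604531]), 'grip_width': 0.09409061175867456} 0.0188
side [[533.37050852   0.         278.27267887]
 [  0.         533.37050852 208.46384186]
 [  0.           0.           1.        ]] [ 0.57970811 -2.79414553  0.99157672] [0.46037843 0.2599605  1.26699122]
top [[385.76257511   0.         281.72286886]
 [  0.         385.76257511 205.30173727]
 [  0.           0.           1.        ]] [ 2.14859302 -2.17771974  0.1331412 ] [-0.04832332  0.53084593  0.9759163 ]
```

View pics/side0.png

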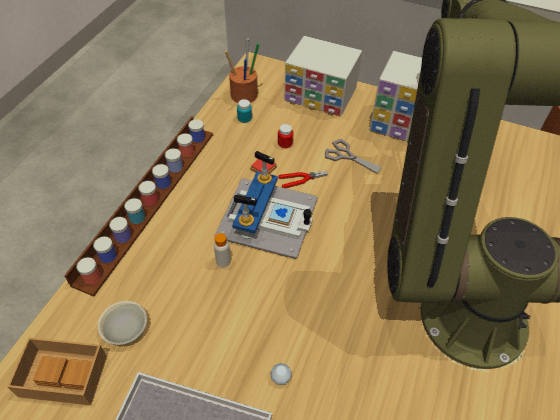

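View pics/top0.png

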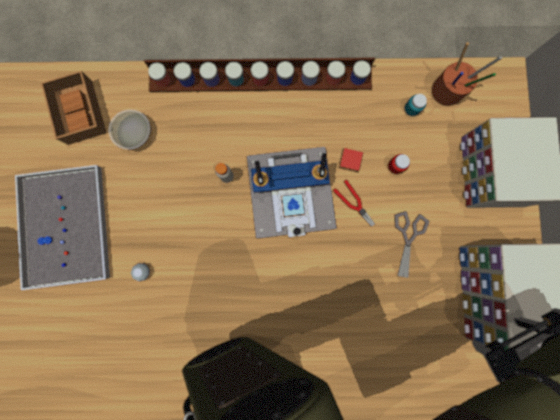

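```bash
python3 - <<'E'
import cv2
a=cv2.imread("pics/side0.png")[140:265,210:330]; cv2.imwrite("pics/side0c.png",cv2.resize(a,None,fx=4.8,fy=4.8,interpolation=cv2.INTER_CUBIC))
a=cv2.imread("pics/top0.png")[140:245,240:345]; cv2.imwrite("pics/top0c.png",cv2.resize(a,None,fx=5.5,fy=5.5,interpolation=cv2.INTER_CUBIC))
E
```

```text
(no output)
```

View pics/side0c.png

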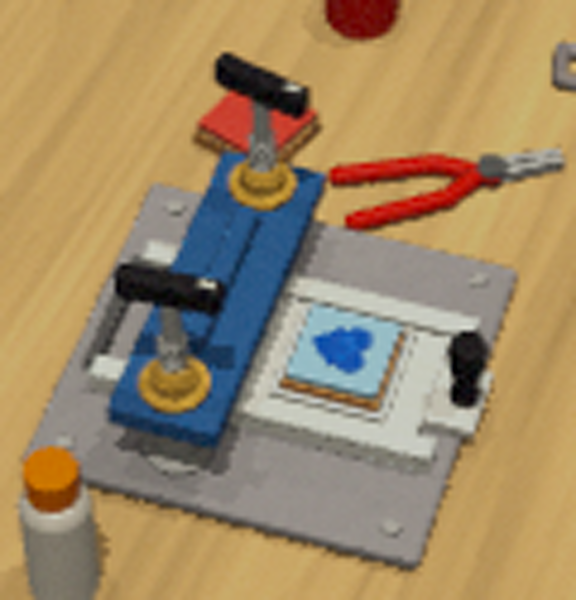

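View pics/top0c.png

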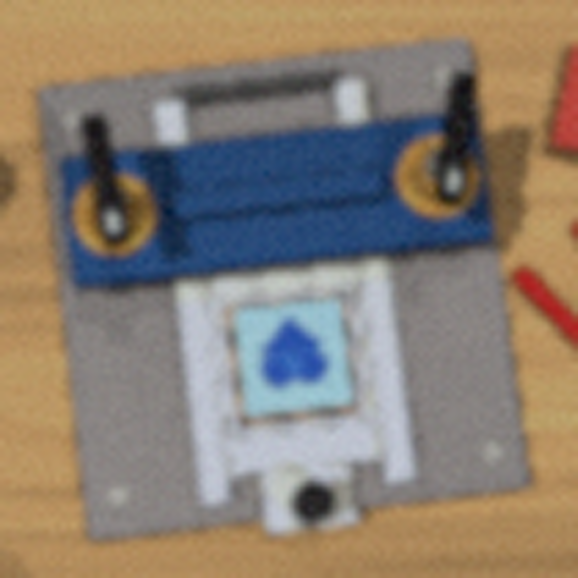

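```bash
cat > h.py <<'E'
import numpy as np,cv2
C={n:np.load(f"cal_{n}.npz") for n in("side","top")}
def proj(n,P):
    c=C[n]; return cv2.projectPoints(np.array(P,float).reshape(-1,3),c["r"],c["t"],c["K"],None)[0].reshape(-1,2)
def press2w(p,P):
    P=np.array(P,float).reshape(-1,3); c,s=np.cos(p[2]),np.sin(p[2])
    return np.c_[p[0]+c*P[:,0]-s*P[:,1],p[1]+s*P[:,0]+c*P[:,1],P[:,2]]
E
python3 - <<'E'
from h import *
from scipy.optimize import least_squares
top=np.array([(40,92),(470,40),(530,485),(90,538),(103,172),(457,134),(313,501)])/5.5+[240,140]-0.4
side=np.array([(25,460),(152,185),(516,268),(413,563),(168,285),(262,83),(467,350)])/4.8+[210,140]-0.4
# order BL,BR(back right),FR,FL
def model(p):
    dx=p[3]; h=.1125;w=.1075
    def rt(a,b): return None
    X=p[4]; 
    L,W=(.215,.225) if SW else (.225,.215)
    pts=[(dx+L/2,W/2,.014),(dx+L/2,-W/2,.014),(dx-L/2,-W/2,.014),(dx-L/2,W/2,.014)]
    T=pts+[(0,.075,.156),(0,-.075,.156),(X,0,.07)]
    S=pts+[(0,.075,.152),(0,-.075,.152),(X,0,.0605)]
    return np.r_[proj("top",press2w(p,T))-top,proj("side",press2w(p,S))-side]
for SW in(0,1):
    r=least_squares(lambda p:model(p).ravel(),[.55,.0,0,0,-.12],loss="soft_l1")
    print(SW,r.x,r.cost); print(np.round(r.fun.reshape(-1,2),1).tolist())
    np.savetxt(f"pose{SW}.txt",r.x)
E
```

```text
0 [ 0.60173957 -0.07639915  0.10661085 -0.03397725 -0.14152178] 5.329408893157279
[[-0.9, -0.7], [-0.0, -0.5], [0.4, 1.1], [-0.6, 1.3], [0.0, 1.0], [0.0, 0.4], [0.1, 0.2], [-1.4, -0.6], [-0.2, -1.4], [0.4, -0.4], [0.7, -0.3], [-0.5, -0.2], [-0.8, -0.4], [-0.3, 0.6]]
1 [ 0.60177084 -0.07661019  0.10833027 -0.0343662  -0.14150772] 15.17107088501046
[[-2.4, 1.5], [2.1, 1.1], [2.2, -0.9], [-2.5, -0.2], [0.1, 1.1], [0.1, 0.3], [0.3, 0.1], [-0.1, 1.4], [2.1, -2.3], [-0.8, -2.2], [-1.4, 0.7], [-0.4, -0.2], [-0.9, -0.5], [-0.3, 0.4]]
```

```bash
cat > ov.py <<'E'
from h import *
import sys
def ov(n,src,dst,p,al,ar,tx,pz=.0686,lean=0,box=None,f=5.5):
    im=cv2.imread(src); x0,y0,x1,y1=box
    a=cv2.resize(im[y0:y1,x0:x1],None,fx=f,fy=f,interpolation=cv2.INTER_CUBIC)
    def line(P,col,cl=True):
        q=((proj(n,press2w(p,P))+.5-[x0,y0])*f*8).astype(np.int32)
        cv2.polylines(a,[q.reshape(-1,1,2)],cl,col,1,cv2.LINE_AA,3)
    dx=p[3];rect=lambda cx,cy,l,w,z,th=0:[(cx+np.cos(th)*u-np.sin(th)*v,cy+np.sin(th)*u+np.cos(th)*v,z) for u,v in((l/2,w/2),(l/2,-w/2),(-l/2,-w/2),(-l/2,w/2))]
    line(rect(dx,0,.225,.215,.014),(0,255,0))
    line(rect(0,0,.062,.196,pz),(0,255,255))
    for y,t in((.075,al),(-.075,ar)):
        for z in(.141,.159): line(rect(0,y,.056,.012,z,-t),(255,0,255))
    for z in(.049,.07): line([(tx+.01*np.cos(t),.01*np.sin(t),z) for t in np.linspace(0,6.28,24)],(0,0,255))
    cv2.imwrite(dst,a)
E
python3 - <<'E'
from ov import *
p=np.loadtxt("pose0.txt")
def back(n,uv,z):
    c=C[n]; R=cv2.Rodrigues(c["r"])[0]; d=R.T@np.r_[cv2.undistortPoints(np.array(uv,float).reshape(1,1,2),c["K"],None).ravel(),1]; o=-R.T@c["t"].ravel(); return o+d*(z-o[2])/d[2]
for n,s,ofs,ends in (("side",4.8,(210,140),[((222,293),(118,275)),((307,100),(217,65))]),("top",5.5,(240,140),[((113,230),(93,120)),((452,192),(463,78))])):
    for e in ends:
        w=[back(n,np.array(x)/s+ofs-.4,.153) for x in e]; d=w[1]-w[0]; print(n,w,np.linalg.norm(d),"angle cw rel press",p[2]-np.arctan2(d[1],d[0]))
ov("side","pics/side0.png","pics/sov0.png",p,.05,.2,p[4],box=(210,140,330,265),f=4.8)
ov("top","pics/top0.png","pics/tov0.png",p,.05,.2,p[4],box=(240,140,345,245))
E
```

```text
side [array([ 0.56505562, -0.00729632,  0.153     ]), array([0.6179824 , 0.00316527, 0.153     ])] 0.053950793492937944 angle cw rel press -0.08853517359937403
side [array([ 0.57954102, -0.14785081,  0.153     ]), array([ 0.63455928, -0.15216367,  0.153     ])] 0.05518704585260117 angle cw rel press 0.1848405558059898
top [array([ 0.57198407, -0.0056464 ,  0.153     ]), array([0.61924888, 0.00246534, 0.153     ])] 0.04795584479073013 angle cw rel press -0.06335647089003034
top [array([ 0.58637673, -0.14850958,  0.153     ]), array([ 0.63543553, -0.15444878,  0.153     ])] 0.04941699449359226 angle cw rel press 0.22708763423115824
```

View pics/sov0.png

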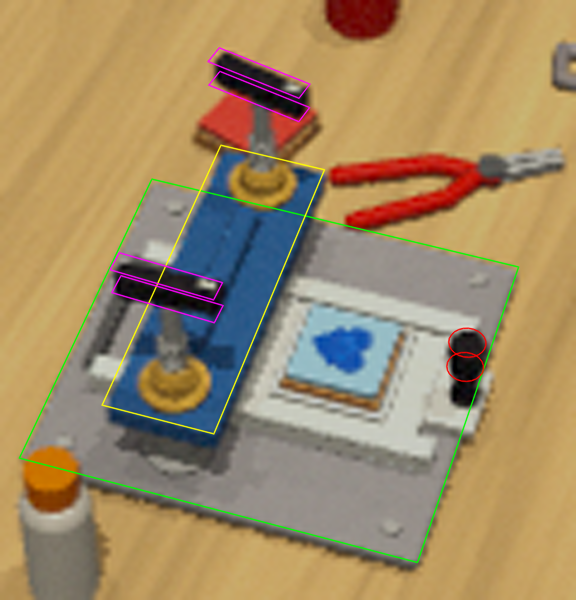

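View pics/tov0.png

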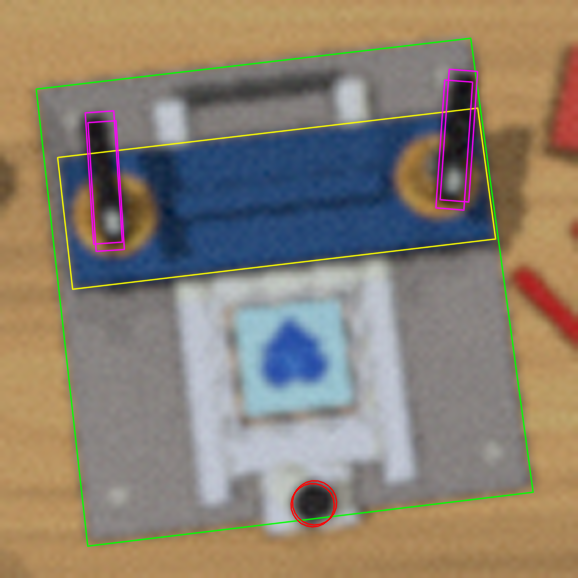

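```bash
cat > to.py <<'E'
from h import *
from station import get_obs
p=np.loadtxt("pose0.txt")
from scipy.spatial.transform import Rotation as Ro
def show(o=None):
    o=o or get_obs(); print("t",round(o["time_s"],2),"pos",o["ee_pos"].round(4),"rpy",o["eef_rot"].round(4),"F",o["force"].round(2),"M",o["moment"].round(3),"w",round(o["grip_width"],4),"q",o["qpos"].round(2)); return o
def to(xyz,yaw,o=None):
    o=o or get_obs(); R=Ro.from_euler("xyz",o["eef_rot"]); T=Ro.from_euler("xyz",[np.pi,0,yaw])
    rv=(R.inv()*T).as_rotvec()/(np.pi/2); s=R.inv().apply(np.array(xyz)-o["ee_pos"])/.5
    print("->",np.round(xyz,4),yaw,"row",np.r_[rv,s].round(4).tolist())
def pr(x,y,z): return press2w(p,(x,y,z))[0]
E
python3 - <<'E'
from to import *
show(); to(pr(-.1715,0,.205),p[2]+np.pi-1.3); to(pr(-.1715,0,.05),p[2]+np.pi)
E
```

```text
t 0.1 pos [ 0.2366 -0.4963  0.2049] rpy [-3.1406e+00 -1.0000e-04  4.4480e-01] F [ 0.48 -0.95 -0.66] M [-0.073  0.017 -0.025] w 0.0939 q [-1.19  0.3   1.52 -0.    1.32 -0.07]
-> [ 0.4312 -0.0946  0.205 ] 1.9482034995440978 row [-0.0005, -0.0005, -0.9571, 0.6971, -0.5576, 0.0005]
-> [ 0.4312 -0.0946  0.05  ] 3.248203499544098 row [-0.0001, -0.0009, -1.7847, 0.697, -0.5573, 0.3105]
```

Call:
servo_tool(moves=[[[0,0,-0.12,0.14,-0.11,0,1],[0,0,-0.24,0.21,-0.17,0,1],[0,0,-0.32,0.28,-0.22,0,1],[0,0,-0.4,0.35,-0.28,0,1],[0,0,-0.48,0.42,-0.34,0,1],[0,0,-0.56,0.49,-0.39,0,1],[0,0,-0.64,0.56,-0.45,0,1],[0,0,-0.72,0.63,-0.5,0,1],[0,0,-0.8,0.697,-0.557,0,1],[0,0,-0.88,0.697,-0.557,0,1],[0,0,-0.95,0.697,-0.557,0,1]]], squeeze=20)

```text
time_s: 1.02
ee_pos: [0.4319, -0.092, 0.2052]
eef_rot: [3.142, -0.001, 1.827]
force: [0.4, -0.7, -0.4]
grip_width: 0.024
```

```bash
python3 - <<'E'
from to import *
show(); to(pr(-.1715,0,.05),p[2]+np.pi)
E
```

```text
t 1.02 pos [ 0.4319 -0.092   0.2052] rpy [ 3.1416e+00 -1.2000e-03  1.8271e+00] F [ 0.37 -0.72 -0.42] M [-0.035 -0.076 -0.009] w 0.024 q [-0.29  0.06  1.81  0.    1.28 -0.55]
-> [ 0.4312 -0.0946  0.05  ] 3.248203499544098 row [0.0006, -0.0006, -0.9047, -0.005, -0.0027, 0.3105]
```

Call:
servo_tool(moves=[[[0,0,-0.08,-0.005,-0.003,0,1],[0,0,-0.16,-0.005,-0.003,0,1],[0,0,-0.24,-0.005,-0.003,0,1],[0,0,-0.32,-0.005,-0.003,0,1],[0,0,-0.4,-0.005,-0.003,0,1],[0,0,-0.48,-0.005,-0.003,0.03,1],[0,0,-0.56,-0.005,-0.003,0.08,1],[0,0,-0.64,-0.005,-0.003,0.13,1],[0,0,-0.72,-0.005,-0.003,0.18,1],[0,0,-0.8,-0.005,-0.003,0.24,1],[0,0,-0.88,-0.005,-0.003,0.29,1],[0,0,-0.905,-0.005,-0.003,0.31,1]]])

```text
time_s: 2.02
ee_pos: [0.4294, -0.0942, 0.0471]
eef_rot: [3.139, -0.004, -3.027]
force: [-0.1, -0.3, -0.4]
grip_width: 0.0003
```

```bash
python3 - <<'E'
from to import *
from station import camera
show(); to(pr(-.1715,0,.05),p[2]+np.pi); to(pr(-.1715+.0715+.012,0,.05),p[2]+np.pi)
a=camera("side")["color"][:,:,::-1][120:265,210:370]; cv2.imwrite("pics/side1c.png",cv2.resize(a,None,fx=4,fy=4,interpolation=cv2.INTER_CUBIC))
E
```

```text
t 2.02 pos [ 0.4294 -0.0942  0.0471] rpy [ 3.1386 -0.0042 -3.0272] F [-0.14 -0.29 -0.4 ] M [ 0.044 -0.203 -0.042] w 0.0003 q [-0.3   0.28  1.97  0.    0.9  -1.99]
-> [ 0.4312 -0.0946  0.05  ] 3.248203499544098 row [0.0019, -0.0027, 0.0049, -0.0035, -0.0014, -0.0058]
-> [ 0.5142 -0.0858  0.05  ] 3.248203499544098 row [0.0019, -0.0027, 0.0049, -0.1705, -0.0026, -0.0066]
```

View pics/side1c.png

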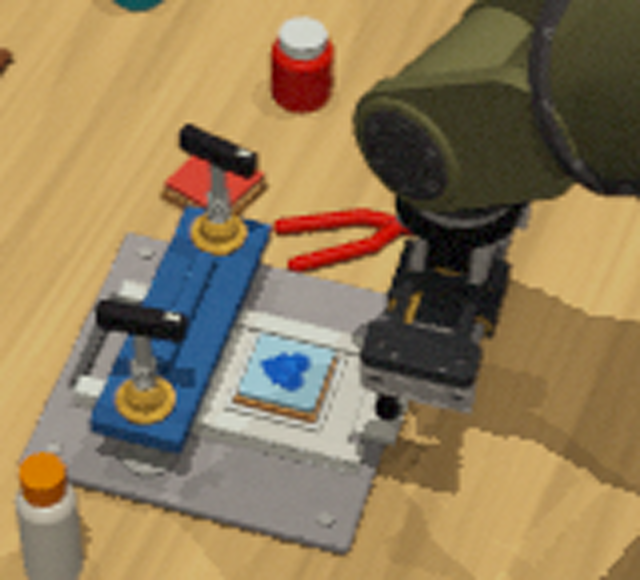

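Call:
servo_tool(moves=[[[0,0,0.005,-0.015,-0.002,-0.006,1],[0,0,0.005,-0.03,-0.002,-0.006,1],[0,0,0.005,-0.045,-0.002,-0.006,1],[0,0,0.005,-0.06,-0.002,-0.006,1],[0,0,0.005,-0.075,-0.002,-0.006,1],[0,0,0.005,-0.09,-0.002,-0.006,1],[0,0,0.005,-0.105,-0.002,-0.006,1],[0,0,0.005,-0.12,-0.002,-0.006,1],[0,0,0.005,-0.135,-0.002,-0.006,1],[0,0,0.005,-0.148,-0.002,-0.006,1]]])

```text
time_s: 2.9
ee_pos: [0.5037, -0.0866, 0.0494]
eef_rot: [3.138, -0.005, -3.035]
force: [-2.2, -0.6, 2.2]
grip_width: 0.001
```

```bash
python3 - <<'E'
from to import *
o=show(); d=o["ee_pos"]-pr(0,0,0); c,s=np.cos(p[2]),np.sin(p[2]); print("press xy",c*d[0]+s*d[1],-s*d[0]+c*d[1])
to(pr(-.088,0,.05),p[2]+np.pi)
E
```

```text
t 2.9 pos [ 0.5037 -0.0866  0.0494] rpy [ 3.1383 -0.0049 -3.0348] F [-2.21 -0.63  2.16] M [-0.161  0.414 -0.071] w 0.001 q [-0.24  0.41  1.77  0.    0.96 -1.92]
press xy -0.09854373392055606 0.0003329319567893906
-> [ 0.5142 -0.0858  0.05  ] 3.248203499544098 row [0.0021, -0.0031, 0.0001, -0.0211, -0.0007, -0.0013]
```

Call:
servo_tool(moves=[[[0,0,0,-0.005,0,-0.001,1],[0,0,0,-0.01,0,-0.001,1],[0,0,0,-0.014,0,-0.001,1],[0,0,0,-0.018,0,-0.001,1],[0,0,0,-0.021,0,-0.001,1],[0,0,0,-0.024,0,-0.001,1],[0,0,0,-0.025,0,-0.001,1]]])

```text
time_s: 3.48
ee_pos: [0.5131, -0.0854, 0.0495]
eef_rot: [3.137, -0.013, -3.035]
force: [-28.7, -4.2, 16.6]
grip_width: 0.0
```

```bash
cat > st.py <<'E'
from to import *
o=show(); d=o["ee_pos"]-pr(0,0,0); c,s=np.cos(p[2]),np.sin(p[2]); print("press xy",c*d[0]+s*d[1],-s*d[0]+c*d[1])
E
python3 st.py
```

```text
t 3.48 pos [ 0.5131 -0.0854  0.0495] rpy [ 3.1372 -0.0129 -3.0346] F [-28.69  -4.23  16.62] M [-0.734  5.234  0.028] w 0.0 q [-0.24  0.43  1.74 -0.    0.98 -1.91]
press xy -0.08910519793904846 0.0004556746489679849
```

Call:
servo_tool(moves=[[[0,0,0,0.01,0,0,1],[0,0,0,0.04,0,-0.02,0.5],[0,0,0,0.06,0,-0.09,0.5],[0,0,0,0.06,0,-0.17,0.5],[0,0,0,0.04,0,-0.25,0.5],[0,0,0,0.02,0,-0.29,0.5],[0,0,0,0.0,0,-0.29,0.5],[0,0,0,0.0,0,-0.29,0.5]]])

```text
time_s: 4.15
ee_pos: [0.5166, -0.0858, 0.1959]
eef_rot: [3.138, -0.009, -3.034]
force: [-0.0, 0.0, -0.9]
grip_width: 0.0437
```

```bash
python3 - <<'E'
from st import *
from station import camera
for n,b,f in(("side",(200,130,340,265),4.2),("top",(240,140,345,245),5.5)):
    im=camera(n)["color"][:,:,::-1]; cv2.imwrite(f"pics/{n}2.png",im); a=im[b[1]:b[3],b[0]:b[2]]
    cv2.imwrite(f"pics/{n}2c.png",cv2.resize(a,None,fx=f,fy=f,interpolation=cv2.INTER_CUBIC))
to(pr(0,.075,.185),p[2]+np.pi+.075)
E
```

```text
t 4.15 pos [ 0.5166 -0.0858  0.1959] rpy [ 3.1381 -0.0092 -3.0344] F [-0.    0.05 -0.93] M [ 0.05  -0.139  0.03 ] w 0.0437 q [-0.23  0.26  1.6   0.    1.3  -1.91]
press xy -0.0856445879307259 -0.000261712367096531
-> [ 0.5938 -0.0018  0.185 ] 3.323203499544098 row [0.0034, -0.0085, -0.0474, -0.1754, 0.1498, 0.016]
```

View pics/side2c.png

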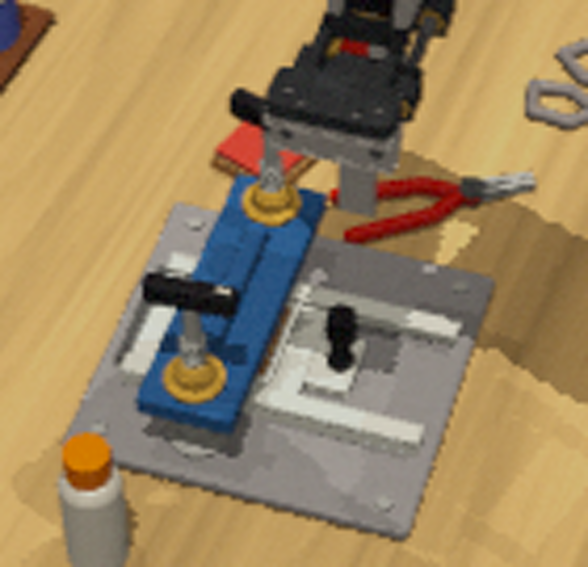

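View pics/top2c.png

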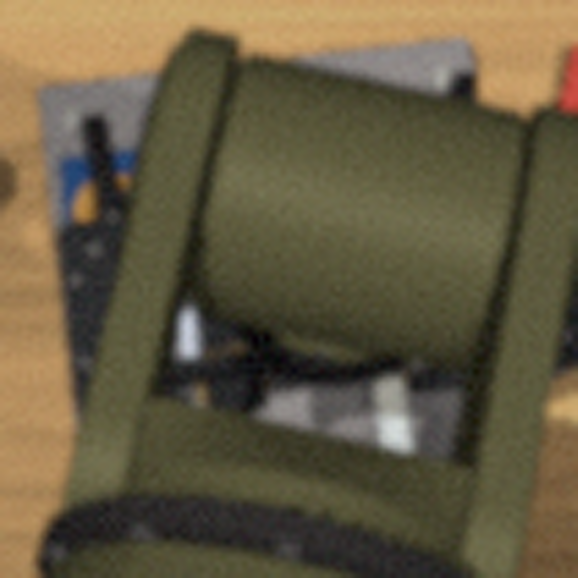

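Call:
servo_tool(moves=[[[0.003,-0.008,-0.02,-0.05,0.05,0.005,0.5],[0.003,-0.008,-0.04,-0.1,0.1,0.01,0.5],[0.003,-0.008,-0.047,-0.15,0.14,0.016,0.5],[0.003,-0.008,-0.047,-0.175,0.15,0.016,0.5],[0.003,-0.008,-0.047,-0.175,0.15,0.016,0.5],[0.003,-0.008,-0.047,-0.175,0.15,0.016,0.5]]])

```text
time_s: 4.75
ee_pos: [0.5928, -0.0017, 0.1838]
eef_rot: [3.141, -0.003, -2.96]
force: [0.5, -1.0, -0.1]
grip_width: 0.047
```

```bash
python3 - <<'E'
from st import *
from station import camera
for n,b,f in(("side",(200,130,340,265),4.2),):
    im=camera(n)["color"][:,:,::-1]; cv2.imwrite(f"pics/{n}3.png",im); a=im[b[1]:b[3],b[0]:b[2]]
    cv2.imwrite(f"pics/{n}3c.png",cv2.resize(a,None,fx=f,fy=f,interpolation=cv2.INTER_CUBIC))
to(pr(0,.075,.131),p[2]+np.pi+.075)
E
```

```text
t 4.75 pos [ 0.5928 -0.0017  0.1838] rpy [ 3.1406e+00 -2.7000e-03 -2.9599e+00] F [ 0.46 -0.99 -0.07] M [ 0.093 -0.134  0.018] w 0.047 q [-0.06  0.41  1.42  0.    1.31 -1.82]
press xy -0.00097174858277441 0.07518893822646436
-> [ 0.5938 -0.0018  0.131 ] 3.323203499544098 row [0.0006, -0.0014, -0.0005, -0.0027, 0.0003, 0.1065]
```

View pics/side3c.png

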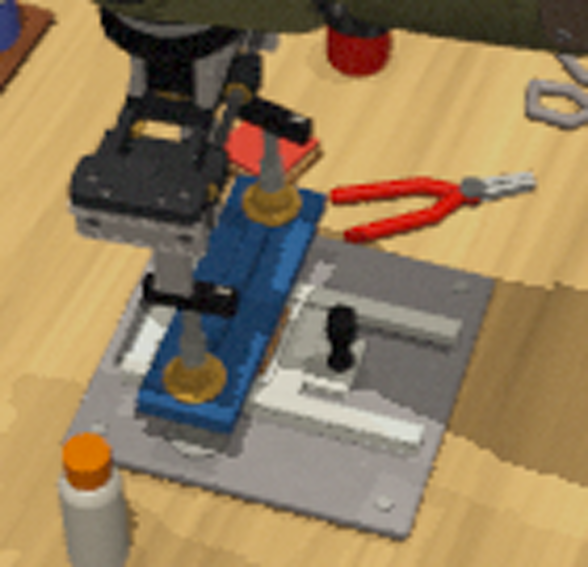

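Call:
servo_tool(moves=[[[0,0,0,-0.003,0,0.05,0.5],[0,0,0,-0.003,0,0.09,0.5],[0,0,0,-0.003,0,0.106,0.5],[0,0,0,-0.003,0,0.106,0.7],[0,0,0,-0.003,0,0.106,1],[0,0,0,-0.003,0,0.106,1],[0,0,0,-0.003,0,0.106,1],[0,0,0,-0.003,0,0.106,1],[0,0,0,-0.003,0,0.106,1]]], squeeze=40)

```text
time_s: 5.55
ee_pos: [0.5941, -0.0015, 0.132]
eef_rot: [3.14, -0.001, -2.961]
force: [-1.4, 4.2, 5.7]
grip_width: 0.0116
```

```bash
python3 st.py
```

```text
t 5.55 pos [ 0.5941 -0.0015  0.132 ] rpy [ 3.1402e+00 -1.2000e-03 -2.9607e+00] F [-1.37  4.17  5.7 ] M [0.623 0.192 0.095] w 0.0116 q [-0.06  0.46  1.47  0.    1.21 -1.82]
press xy 0.00037918266081622427 0.07524704975069085
```

Call:
servo_tool(moves=[[[0,0,0.04,0,0,0.002,1],[0,0,0.08,0,0,0.002,1],[0,0,0.12,0,0,0.002,1],[0,0,0.16,0,0,0.002,1]]])

```text
time_s: 5.88
ee_pos: [0.5942, -0.0017, 0.132]
eef_rot: [3.141, -0.001, 3.069]
force: [-4.8, -1.6, 6.4]
grip_width: 0.0119
```

```bash
cat >> st.py <<'E'
k=(p[2]+np.pi-o["eef_rot"][2]+np.pi/2)%np.pi-np.pi/2
print("handle angle(mod pi)",round(k,4),"Mz",round(o["moment"][2],4),"tau6",round(o["tau"][5],4),"v6",round(o["joint_vel"][5],3))
open("log.txt","a").write(f'{o["time_s"]:.2f} {k:.4f} {o["moment"][2]:.4f} {o["tau"][5]:.4f} {o["joint_vel"][5]:.3f}\n')
E
python3 st.py
```

```text
t 5.88 pos [ 0.5942 -0.0017  0.132 ] rpy [ 3.1409e+00 -8.0000e-04  3.0686e+00] F [-4.81 -1.55  6.37] M [-0.183  0.59   0.295] w 0.0119 q [-0.06  0.46  1.47  0.    1.21 -1.56]
press xy 0.0004451942588739755 0.07511670781500487
handle angle(mod pi) 0.1797 Mz 0.2954 tau6 -1.25 v6 0.751
```

Call:
servo_tool(moves=[[[0,0,0.04,0,0,0.001,1],[0,0,0.08,0,0,0.001,1],[0,0,0.11,0,0,0.001,1],[0,0,0.13,0,0,0.001,1],[0,0,0.15,0,0,0.001,1]]])

```text
time_s: 6.3
ee_pos: [0.5941, -0.0019, 0.132]
eef_rot: [-3.142, -0.001, 2.832]
force: [-1.4, -1.6, 2.7]
grip_width: 0.0118
```

```bash
python3 st.py
```

```text
t 6.3 pos [ 0.5941 -0.0019  0.132 ] rpy [-3.1416e+00 -7.0000e-04  2.8317e+00] F [-1.39 -1.63  2.75] M [-0.218  0.282  0.373] w 0.0118 q [-0.06  0.46  1.47  0.    1.21 -1.33]
press xy 0.00037069827856867944 0.07492408107383913
handle angle(mod pi) 0.4165 Mz 0.3733 tau6 -0.3746 v6 0.371
```

Call:
servo_tool(moves=[[[0,0,0.02,0,0,0.001,1]]])

```text
time_s: 6.38
ee_pos: [0.5941, -0.0019, 0.132]
eef_rot: [-3.141, -0.0, 2.799]
force: [-2.1, 0.5, 2.9]
grip_width: 0.0118
```

```bash
python3 st.py
```

```text
t 6.38 pos [ 0.5941 -0.0019  0.132 ] rpy [-3.1414e+00 -5.0000e-04  2.7993e+00] F [-2.06  0.48  2.87] M [0.069 0.206 0.362] w 0.0118 q [-0.06  0.46  1.47 -0.    1.21 -1.29]
press xy 0.00033980458724250633 0.07488701335743352
handle angle(mod pi) 0.4489 Mz 0.3617 tau6 -0.5157 v6 0.392
```

Call:
servo_tool(moves=[[[0,0,0.0,0,0,0,0.5],[0,0,0.0,0,0,0,0.5],[0,0,0.0,0,0,0,0.5],[0,0,0.0,0,0,-0.03,0.5],[0,0,0.0,0,0,-0.08,0.5],[0,0,0.0,0,0,-0.106,0.5],[0,0,0.0,0,0,-0.106,0.5]]])

```text
time_s: 6.97
ee_pos: [0.5953, -0.002, 0.1881]
eef_rot: [3.14, 0.004, 2.8]
force: [1.0, -0.1, -0.4]
grip_width: 0.0466
```

```bash
python3 - <<'E'
from st import *
from station import camera
to(pr(0,-.075,.185),p[2]+np.pi-.205);to(pr(0,-.075,.131),p[2]+np.pi-.205)
E
```

```text
t 6.97 pos [ 0.5953 -0.002   0.1881] rpy [3.1405 0.0041 2.8   ] F [ 0.98 -0.12 -0.42] M [ 0.046 -0.192  0.064] w 0.0466 q [-0.06  0.41  1.41 -0.    1.31 -1.29]
press xy 0.0014795452219322014 0.07471273632701624
handle angle(mod pi) 0.4482 Mz 0.0638 tau6 0.0047 v6 0.002
-> [ 0.6097 -0.151   0.185 ] 3.0432034995440977 row [0.0004, 0.0027, -0.1548, -0.1271, -0.2711, 0.0063]
-> [ 0.6097 -0.151   0.131 ] 3.0432034995440977 row [0.0004, 0.0027, -0.1548, -0.1266, -0.2713, 0.1143]
```

Call:
servo_tool(moves=[[[0,0.003,-0.05,-0.037,-0.08,0.006,0.5],[0,0.003,-0.1,-0.07,-0.15,0.006,0.5],[0,0.003,-0.155,-0.1,-0.22,0.006,0.5],[0,0.003,-0.155,-0.127,-0.271,0.006,0.5],[0,0.003,-0.155,-0.127,-0.271,0.006,0.5],[0,0.003,-0.155,-0.127,-0.271,0.006,0.5]]])

```text
time_s: 7.47
ee_pos: [0.6093, -0.152, 0.1836]
eef_rot: [3.14, -0.002, 3.041]
force: [-0.1, 0.6, -0.8]
grip_width: 0.0474
```

```bash
python3 - <<'E'
from st import *
from station import camera
for n,b,f in(("side",(200,130,340,265),4.2),):
    im=camera(n)["color"][:,:,::-1]; cv2.imwrite(f"pics/{n}4.png",im); a=im[b[1]:b[3],b[0]:b[2]]
    cv2.imwrite(f"pics/{n}4c.png",cv2.resize(a,None,fx=f,fy=f,interpolation=cv2.INTER_CUBIC))
to(pr(0,-.075,.131),p[2]+np.pi-.205)
E
```

```text
t 7.47 pos [ 0.6093 -0.152   0.1836] rpy [ 3.1405e+00 -2.1000e-03  3.0414e+00] F [-0.07  0.6  -0.75] M [ 0.115 -0.137 -0.093] w 0.0474 q [-0.3   0.49  1.31  0.    1.35 -1.77]
press xy -0.0005627777298091181 -0.0760106874851598
handle angle(mod pi) 0.2068 Mz -0.0932 tau6 -0.3444 v6 0.016
-> [ 0.6097 -0.151   0.131 ] 3.0432034995440977 row [0.0008, -0.0012, -0.0002, -0.0009, -0.0004, 0.1059]
```

View pics/side4c.png

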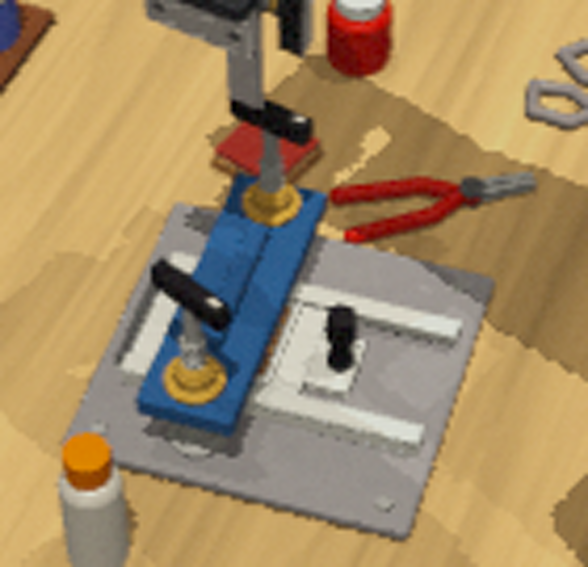

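Left handle turned to about 0.45 as intended, tray home (knob at ~(342,340)), tool above the right bar (~(270,120)). Descend and grip.

Call:
servo_tool(moves=[[[0,0,0,0,0,0.05,0.5],[0,0,0,0,0,0.09,0.5],[0,0,0,0,0,0.104,0.5],[0,0,0,0,0,0.104,0.7],[0,0,0,0,0,0.104,1],[0,0,0,0,0,0.104,1],[0,0,0,0,0,0.104,1],[0,0,0,0,0,0.104,1],[0,0,0,0,0,0.104,1]]])

```text
time_s: 8.27
ee_pos: [0.6095, -0.1508, 0.1327]
eef_rot: [3.141, -0.001, 3.043]
force: [-0.3, 1.1, 3.8]
grip_width: 0.0118
```

```bash
python3 st.py
```

```text
t 8.27 pos [ 0.6095 -0.1508  0.1327] rpy [ 3.1406e+00 -7.0000e-04  3.0427e+00] F [-0.27  1.14  3.82] M [ 0.166 -0.139 -0.152] w 0.0118 q [-0.3   0.54  1.36  0.    1.24 -1.77]
press xy -0.0001671356059233164 -0.07482874979248752
handle angle(mod pi) 0.2055 Mz -0.1524 tau6 -0.231 v6 0.002
```

Call:
servo_tool(moves=[[[0,0,0.05,0,0,0.001,1],[0,0,0.1,0,0,0.001,1],[0,0,0.15,0,0,0.001,1],[0,0,0.18,0,0,0.001,1],[0,0,0.2,0,0,0.001,1],[0,0,0.22,0,0,0.001,1]]])

```text
time_s: 8.77
ee_pos: [0.6096, -0.1509, 0.1327]
eef_rot: [3.141, -0.001, 2.696]
force: [-1.1, 0.4, 2.0]
grip_width: 0.0117
```

```bash
python3 st.py
```

```text
t 8.77 pos [ 0.6096 -0.1509  0.1327] rpy [ 3.1410e+00 -7.0000e-04  2.6959e+00] F [-1.07  0.37  1.99] M [0.032 0.156 0.336] w 0.0117 q [-0.3   0.54  1.36  0.    1.24 -1.43]
press xy -0.00015297679293188073 -0.07486470216704909
handle angle(mod pi) 0.5523 Mz 0.3358 tau6 -0.3677 v6 0.37
```

Call:
servo_tool(moves=[[[0,0,0.02,0,0,0.001,1],[0,0,0.04,0,0,0.001,1]]])

```text
time_s: 8.93
ee_pos: [0.6096, -0.1509, 0.1327]
eef_rot: [3.141, -0.0, 2.632]
force: [-1.1, 0.7, 2.1]
grip_width: 0.0114
```

```bash
python3 st.py
```

```text
t 8.93 pos [ 0.6096 -0.1509  0.1327] rpy [ 3.1412e+00 -3.0000e-04  2.6318e+00] F [-1.12  0.7   2.14] M [0.099 0.164 0.329] w 0.0114 q [-0.3   0.54  1.36  0.    1.24 -1.36]
press xy -0.00014592833828708848 -0.07492043374816693
handle angle(mod pi) 0.6164 Mz 0.3288 tau6 -0.4361 v6 0.373
```

Call:
servo_tool(moves=[[[0,0,0.02,0,0,0.001,1],[0,0,0.04,0,0,0.001,1]]])

```text
time_s: 9.1
ee_pos: [0.6096, -0.1509, 0.1327]
eef_rot: [3.141, -0.0, 2.568]
force: [-1.5, 0.3, 2.1]
grip_width: 0.0121
```

```bash
python3 st.py
```

```text
t 9.1 pos [ 0.6096 -0.1509  0.1327] rpy [ 3.1412e+00 -1.0000e-04  2.5677e+00] F [-1.49  0.35  2.05] M [0.098 0.18  0.321] w 0.0121 q [-0.3   0.54  1.36  0.    1.24 -1.3 ]
press xy -0.000142767552105621 -0.0749119699872137
handle angle(mod pi) 0.6805 Mz 0.3209 tau6 -0.4368 v6 0.371
```

Call:
servo_tool(moves=[[[0,0,0.02,0,0,0.001,1],[0,0,0.04,0,0,0.001,1]]])

```text
time_s: 9.27
ee_pos: [0.6096, -0.1509, 0.1327]
eef_rot: [3.141, 0.0, 2.504]
force: [-1.6, 0.5, 3.1]
grip_width: 0.0118
```

```bash
python3 st.py
```

```text
t 9.27 pos [ 0.6096 -0.1509  0.1327] rpy [3.1412e+00 1.0000e-04 2.5037e+00] F [-1.63  0.49  3.07] M [0.07  0.201 0.279] w 0.0118 q [-0.3   0.54  1.36  0.    1.24 -1.23]
press xy -0.00015268721452081722 -0.0749148976735463
handle angle(mod pi) 0.7445 Mz 0.2795 tau6 -0.4367 v6 0.372
```

Call:
servo_tool(moves=[[[0,0,0.02,0,0,0.001,1],[0,0,0.04,0,0,0.001,1],[0,0,0.06,0,0,0.001,1],[0,0,0.08,0,0,0.001,1]]])

```text
time_s: 9.6
ee_pos: [0.6095, -0.1509, 0.1327]
eef_rot: [3.141, 0.0, 2.377]
force: [-1.1, 0.9, 2.2]
grip_width: 0.0114
```

```bash
python3 st.py|tail -1
```

```text
handle angle(mod pi) 0.8714 Mz 0.3113 tau6 -0.4593 v6 0.375
```

Call:
servo_tool(moves=[[[0,0,0.02,0,0,0.001,1],[0,0,0.04,0,0,0.001,1],[0,0,0.06,0,0,0.001,1],[0,0,0.08,0,0,0.001,1]]])

```text
time_s: 9.93
ee_pos: [0.6095, -0.151, 0.1327]
eef_rot: [3.141, 0.001, 2.25]
force: [-2.0, 0.0, 2.1]
grip_width: 0.0112
```

```bash
python3 st.py|tail -1
```

```text
handle angle(mod pi) 0.9982 Mz 0.331 tau6 -0.4587 v6 0.375
```

Call:
servo_tool(moves=[[[0,0,0.02,0,0,0.001,1],[0,0,0.04,0,0,0.001,1],[0,0,0.06,0,0,0.001,1],[0,0,0.08,0,0,0.001,1]]])

```text
time_s: 10.27
ee_pos: [0.6095, -0.151, 0.1327]
eef_rot: [3.141, 0.001, 2.123]
force: [-1.8, 0.1, 2.6]
grip_width: 0.0118
```

```bash
python3 st.py
```

```text
t 10.27 pos [ 0.6095 -0.151   0.1327] rpy [3.1410e+00 8.0000e-04 2.1232e+00] F [-1.77  0.1   2.59] M [0.091 0.295 0.307] w 0.0118 q [-0.3   0.53  1.36 -0.    1.24 -0.85]
press xy -0.00020601139684534898 -0.0749925729611392
handle angle(mod pi) 1.1251 Mz 0.3075 tau6 -0.4572 v6 0.373
```

Call:
servo_tool(moves=[[[0,0,0.0,0,0,0,0.5],[0,0,0.0,0,0,0,0.5],[0,0,0.0,0,0,0,0.5],[0,0,0.0,0,0,-0.03,0.5],[0,0,0.0,0,0,-0.08,0.5],[0,0,0.0,0,0,-0.106,0.5],[0,0,0.0,0,0,-0.106,0.5]]])

```text
time_s: 10.85
ee_pos: [0.6105, -0.1513, 0.1889]
eef_rot: [3.138, 0.004, 2.124]
force: [-0.2, -0.3, -0.6]
grip_width: 0.0469
```

```bash
python3 - <<'E'
from st import *
to(pr(0,.075,.185),p[2]+np.pi-.448);to(pr(0,.075,.131),p[2]+np.pi-.448)
E
```

```text
t 10.85 pos [ 0.6105 -0.1513  0.1889] rpy [3.1378 0.0044 2.1238] F [-0.25 -0.26 -0.63] M [-0.039 -0.159  0.038] w 0.0469 q [-0.3   0.49  1.3  -0.    1.35 -0.85]
press xy 0.0007681137279557174 -0.07538058557153277
handle angle(mod pi) 1.1244 Mz 0.0377 tau6 0.0039 v6 0.003
-> [ 0.5938 -0.0018  0.185 ] 2.800203499544098 row [0.0014, 0.0035, -0.4306, 0.272, 0.1284, 0.007]
-> [ 0.5938 -0.0018  0.131 ] 2.800203499544098 row [0.0014, 0.0035, -0.4306, 0.2725, 0.128, 0.115]
```

Call:
servo_tool(moves=[[[0,0.003,-0.075,0.06,0.03,0.007,0.5],[0,0.003,-0.15,0.12,0.06,0.007,0.5],[0,0.003,-0.225,0.18,0.09,0.007,0.5],[0,0.003,-0.3,0.24,0.11,0.007,0.5],[0,0.003,-0.375,0.272,0.128,0.007,0.5],[0,0.003,-0.43,0.272,0.128,0.007,0.5],[0.001,0.003,-0.43,0.272,0.128,0.007,0.5],[0.001,0.003,-0.43,0.272,0.128,0.05,0.5],[0.001,0.003,-0.43,0.272,0.128,0.095,0.5],[0.001,0.003,-0.43,0.272,0.128,0.112,0.5],[0.001,0.003,-0.43,0.272,0.128,0.112,0.5]]])

```text
time_s: 11.77
ee_pos: [0.5928, -0.0025, 0.1299]
eef_rot: [-3.141, -0.003, 2.797]
force: [-0.0, -0.5, -0.3]
grip_width: 0.0472
```

```bash
python3 st.py; python3 - <<'E'
from to import *
to(pr(0.0005,.075,.132),p[2]+np.pi-.448)
E
```

```text
t 11.77 pos [ 0.5928 -0.0025  0.1299] rpy [-3.1406 -0.0033  2.7966] F [-0.04 -0.52 -0.32] M [ 0.077 -0.099  0.029] w 0.0472 q [-0.07  0.46  1.48 -0.    1.2  -1.29]
press xy -0.0010744839127982114 0.07442879111028947
handle angle(mod pi) 0.4516 Mz 0.0291 tau6 0.0374 v6 -0.009
-> [ 0.5943 -0.0018  0.132 ] 2.800203499544098 row [-0.0006, -0.0021, -0.0023, -0.0023, 0.0024, -0.0041]
```

Grip, then turn fast part.

Call:
servo_tool(moves=[[[-0.001,-0.002,-0.002,-0.002,0.002,-0.003,0.7],[-0.001,-0.002,-0.002,-0.002,0.002,-0.003,1],[-0.001,-0.002,-0.002,-0.002,0.002,-0.003,1],[-0.001,-0.002,-0.002,-0.002,0.002,-0.003,1],[-0.001,-0.002,-0.002,-0.002,0.002,-0.003,1],[-0.001,-0.002,-0.002,-0.002,0.002,-0.003,1],[-0.001,-0.002,0.04,-0.002,0.002,-0.003,1],[-0.001,-0.002,0.08,-0.002,0.002,-0.003,1],[-0.001,-0.002,0.1,-0.002,0.002,-0.003,1],[-0.001,-0.002,0.12,-0.002,0.002,-0.003,1],[-0.001,-0.002,0.14,-0.002,0.002,-0.003,1],[-0.001,-0.002,0.16,-0.002,0.002,-0.003,1]]])

```text
time_s: 12.77
ee_pos: [0.5941, -0.0021, 0.1319]
eef_rot: [-3.142, 0.001, 2.544]
force: [-1.6, -1.7, 3.2]
grip_width: 0.0112
```

```bash
python3 st.py
```

```text
t 12.77 pos [ 0.5941 -0.0021  0.1319] rpy [-3.1415e+00  6.0000e-04  2.5440e+00] F [-1.62 -1.67  3.17] M [-0.289  0.139  0.302] w 0.0112 q [-0.07  0.46  1.47 -0.    1.2  -1.04]
press xy 0.0003065412547841647 0.07466233762120074
handle angle(mod pi) 0.7042 Mz 0.302 tau6 -0.4588 v6 0.375
```

Call:
servo_tool(moves=[[[0,0,0.02,0,0,0.001,1],[0,0,0.04,0,0,0.001,1],[0,0,0.06,0,0,0.001,1],[0,0,0.08,0,0,0.001,1]]])

```text
time_s: 13.1
ee_pos: [0.5941, -0.0022, 0.1319]
eef_rot: [-3.141, 0.001, 2.417]
force: [-3.8, -0.6, 2.8]
grip_width: 0.0119
```

```bash
python3 st.py
```

```text
t 13.1 pos [ 0.5941 -0.0022  0.1319] rpy [-3.1414e+00  1.0000e-03  2.4173e+00] F [-3.78 -0.64  2.82] M [-0.199  0.401  0.322] w 0.0119 q [-0.07  0.46  1.47 -0.    1.2  -0.91]
press xy 0.00026104737081009046 0.07456117621067139
handle angle(mod pi) 0.8309 Mz 0.3225 tau6 -0.458 v6 0.375
```

Call:
servo_tool(moves=[[[0,0,0.02,0,0,0.001,1],[0,0,0.04,0,0,0.001,1],[0,0,0.06,0,0,0.001,1],[0,0,0.08,0,0,0.001,1]]])

```text
time_s: 13.43
ee_pos: [0.594, -0.0023, 0.1319]
eef_rot: [-3.141, 0.001, 2.29]
force: [-3.2, -0.8, 2.1]
grip_width: 0.0116
```

```bash
python3 st.py|tail -1
```

```text
handle angle(mod pi) 0.9578 Mz 0.3629 tau6 -0.4571 v6 0.377
```

Call:
servo_tool(moves=[[[0,0,0.02,0,0,0.001,1],[0,0,0.04,0,0,0.001,1],[0,0,0.06,0,0,0.001,1],[0,0,0.08,0,0,0.001,1]]])

```text
time_s: 13.77
ee_pos: [0.5939, -0.0024, 0.1319]
eef_rot: [-3.141, 0.002, 2.164]
force: [-3.6, -0.7, 4.3]
grip_width: 0.0117
```

```bash
python3 st.py|tail -1
```

```text
handle angle(mod pi) 1.0846 Mz 0.3379 tau6 -0.4569 v6 0.375
```

Call:
servo_tool(moves=[[[0,0,0.02,0,0,0.001,1],[0,0,0.04,0,0,0.001,1],[0,0,0.06,0,0,0.001,1],[0,0,0.08,0,0,0.001,1]]])

```text
time_s: 14.1
ee_pos: [0.5938, -0.0025, 0.1319]
eef_rot: [-3.141, 0.002, 2.037]
force: [-3.2, -1.3, 4.6]
grip_width: 0.012
```

```bash
python3 st.py|tail -1
```

```text
handle angle(mod pi) 1.2115 Mz 0.3545 tau6 -0.4563 v6 0.375
```

Call:
servo_tool(moves=[[[0,0,0.02,0,0,0.001,1],[0,0,0.04,0,0,0.001,1],[0,0,0.06,0,0,0.001,1],[0,0,0.08,0,0,0.001,1]]])

```text
time_s: 14.43
ee_pos: [0.5937, -0.0025, 0.1319]
eef_rot: [-3.142, 0.002, 1.91]
force: [-3.4, -0.7, 4.1]
grip_width: 0.0117
```

```bash
python3 st.py|tail -1
```

```text
handle angle(mod pi) 1.3383 Mz 0.3342 tau6 -0.4561 v6 0.374
```

Call:
servo_tool(moves=[[[0,0,0.02,0,0,0.001,1],[0,0,0.04,0,0,0.001,1],[0,0,0.06,0,0,0.001,1],[0,0,0.08,0,0,0.001,1]]])

```text
time_s: 14.77
ee_pos: [0.5936, -0.0026, 0.1319]
eef_rot: [3.141, 0.002, 1.783]
force: [-2.9, -0.4, 3.6]
grip_width: 0.0116
```

```bash
python3 st.py|tail -1
```

```text
handle angle(mod pi) 1.4651 Mz 0.3458 tau6 -0.4557 v6 0.374
```

Call:
servo_tool(moves=[[[0,0,0.02,0,0,0.001,1],[0,0,0.04,0,0,0.001,1],[0,0,0.06,0,0,0.001,1],[0,0,0.08,0,0,0.001,1]]])

```text
time_s: 15.1
ee_pos: [0.5935, -0.0026, 0.1319]
eef_rot: [3.141, 0.003, 1.656]
force: [-2.9, -0.5, 3.3]
grip_width: 0.0115
```

```bash
python3 st.py|tail -1
```

```text
handle angle(mod pi) -1.5497 Mz 0.3253 tau6 -0.4552 v6 0.375
```

Call:
servo_tool(moves=[[[0,0,0.02,0,0,0.001,1],[0,0,0.04,0,0,0.001,1],[0,0,0.06,0,0,0.001,1],[0,0,0.08,0,0,0.001,1]]])

```text
time_s: 15.43
ee_pos: [0.5934, -0.0026, 0.1319]
eef_rot: [3.141, 0.003, 1.53]
force: [-2.7, -1.3, 3.7]
grip_width: 0.0117
```

```bash
python3 st.py
```

```text
t 15.43 pos [ 0.5934 -0.0026  0.1319] rpy [3.1409e+00 2.7000e-03 1.5295e+00] F [-2.7  -1.31  3.68] M [-0.024  0.541  0.332] w 0.0117 q [-0.06  0.46  1.48 -0.    1.2  -0.02]
press xy -0.0004386987984336191 0.07425640255603318
handle angle(mod pi) -1.4229 Mz 0.3324 tau6 -0.455 v6 0.375
```

Call:
servo_tool(moves=[[[0,0,0.0,0,0,0,0.5],[0,0,0.0,0,0,0,0.5],[0,0,0.0,0,0,0,0.5],[0,0,0.0,0,0,-0.03,0.5],[0,0,0.0,0,0,-0.08,0.5],[0,0,0.0,0,0,-0.106,0.5],[0,0,0.0,0,0,-0.106,0.5]]])

```text
time_s: 16.02
ee_pos: [0.5945, -0.0025, 0.1879]
eef_rot: [3.136, 0.003, 1.53]
force: [0.1, -0.4, -0.5]
grip_width: 0.047
```

```bash
sed -i 's/^k=.*/k=(p[2]+np.pi-o["eef_rot"][2]-.2)%np.pi+.2/' st.py; python3 - <<'E'
from st import *
to(pr(0,-.075,.185),p[2]+np.pi-1.1244);to(pr(0,-.075,.132),p[2]+np.pi-1.1244)
E
```

```text
t 16.02 pos [ 0.5945 -0.0025  0.1879] rpy [3.1361e+00 2.8000e-03 1.5302e+00] F [ 0.14 -0.37 -0.52] M [-0.062 -0.037  0.039] w 0.047 q [-0.06  0.41  1.41 -0.    1.31 -0.02]
press xy 0.0006537824331141811 0.07424862744670974
handle angle(mod pi) 1.718 Mz 0.0386 tau6 0.0023 v6 0.002
-> [ 0.6097 -0.151   0.185 ] 2.1238034995440978 row [0.0028, 0.0028, -0.3779, -0.2954, 0.0424, 0.0069]
-> [ 0.6097 -0.151   0.132 ] 2.1238034995440978 row [0.0028, 0.0028, -0.3779, -0.2951, 0.0419, 0.1129]
```

Call:
servo_tool(moves=[[[0.003,0.003,-0.075,-0.07,0.01,0.007,0.5],[0.003,0.003,-0.15,-0.14,0.02,0.007,0.5],[0.003,0.003,-0.225,-0.21,0.03,0.007,0.5],[0.003,0.003,-0.3,-0.27,0.042,0.007,0.5],[0.003,0.003,-0.378,-0.295,0.042,0.007,0.5],[0.003,0.003,-0.378,-0.295,0.042,0.007,0.5],[0.003,0.003,-0.378,-0.295,0.042,0.007,0.5],[0.003,0.003,-0.378,-0.295,0.042,0.05,0.5],[0.003,0.003,-0.378,-0.295,0.042,0.095,0.5],[0.003,0.003,-0.378,-0.295,0.042,0.11,0.5],[0.003,0.003,-0.378,-0.295,0.042,0.11,0.5]]])

```text
time_s: 16.93
ee_pos: [0.6089, -0.1495, 0.1312]
eef_rot: [-3.139, -0.003, 2.123]
force: [-1.2, 0.2, -0.2]
grip_width: 0.0468
```

```bash
python3 - <<'E'
from st import *
to(pr(0,-.075,.1325),p[2]+np.pi-1.1244)
E
```

```text
t 16.93 pos [ 0.6089 -0.1495  0.1312] rpy [-3.139  -0.0034  2.1228] F [-1.22  0.2  -0.16] M [ 0.03  -0.074  0.03 ] w 0.0468 q [-0.3   0.54  1.36  0.    1.24 -0.85]
press xy -0.0006349590725723284 -0.07345750912255719
handle angle(mod pi) 1.1254 Mz 0.0299 tau6 0.061 v6 -0.016
-> [ 0.6097 -0.151   0.1325] 2.1238034995440978 row [-0.0017, -0.0022, -0.0006, -0.0033, -0.0002, -0.0025]
```

Call:
servo_tool(moves=[[[-0.002,-0.002,0,-0.003,0,-0.002,0.7],[-0.002,-0.002,0,-0.003,0,-0.002,1],[-0.002,-0.002,0,-0.003,0,-0.002,1],[-0.002,-0.002,0,-0.003,0,-0.002,1],[-0.002,-0.002,0,-0.003,0,-0.002,1],[-0.002,-0.002,0,-0.003,0,-0.002,1],[-0.002,-0.002,0.04,-0.003,0,-0.002,1],[-0.002,-0.002,0.08,-0.003,0,-0.002,1],[-0.002,-0.002,0.1,-0.003,0,-0.002,1],[-0.002,-0.002,0.12,-0.003,0,-0.002,1],[-0.002,-0.002,0.14,-0.003,0,-0.002,1],[-0.002,-0.002,0.16,-0.003,0,-0.002,1]]])

```text
time_s: 17.93
ee_pos: [0.6095, -0.1511, 0.1327]
eef_rot: [-3.141, 0.0, 1.87]
force: [-3.7, -1.4, 2.9]
grip_width: 0.0115
```

```bash
python3 st.py
```

```text
t 17.93 pos [ 0.6095 -0.1511  0.1327] rpy [-3.1413e+00  4.0000e-04  1.8700e+00] F [-3.68 -1.43  2.89] M [-0.138  0.524  0.33 ] w 0.0115 q [-0.3   0.54  1.36 -0.    1.24 -0.6 ]
press xy -0.0002233825685073864 -0.07507204323769268
handle angle(mod pi) 1.3782 Mz 0.3304 tau6 -0.4578 v6 0.375
```

Call:
servo_tool(moves=[[[0,0,0.02,0,0,0.001,1],[0,0,0.04,0,0,0.001,1],[0,0,0.06,0,0,0.001,1],[0,0,0.08,0,0,0.001,1]]])

```text
time_s: 18.27
ee_pos: [0.6095, -0.1511, 0.1327]
eef_rot: [-3.141, 0.001, 1.743]
force: [-1.7, 0.4, 3.4]
grip_width: 0.0116
```

```bash
python3 st.py|tail -1
```

```text
handle angle(mod pi) 1.5051 Mz 0.3307 tau6 -0.4572 v6 0.375
```

Call:
servo_tool(moves=[[[0,0,0.02,0,0,0.001,1],[0,0,0.04,0,0,0.001,1],[0,0,0.06,0,0,0.001,1],[0,0,0.08,0,0,0.001,1]]])

```text
time_s: 18.6
ee_pos: [0.6094, -0.1511, 0.1326]
eef_rot: [-3.142, 0.001, 1.616]
force: [-2.6, 1.7, 3.2]
grip_width: 0.0115
```

```bash
python3 st.py|tail -1
```

```text
handle angle(mod pi) 1.632 Mz 0.3381 tau6 -0.4568 v6 0.376
```

Call:
servo_tool(moves=[[[0,0,0.02,0,0,0.001,1],[0,0,0.04,0,0,0.001,1],[0,0,0.06,0,0,0.001,1],[0,0,0.08,0,0,0.001,1]]])

```text
time_s: 18.93
ee_pos: [0.6094, -0.1511, 0.1327]
eef_rot: [3.141, 0.001, 1.489]
force: [-2.7, 0.3, 3.4]
grip_width: 0.012
```

```bash
python3 st.py|tail -1
```

```text
handle angle(mod pi) 1.759 Mz 0.3314 tau6 -0.4565 v6 0.373
```

Call:
servo_tool(moves=[[[0,0,0.02,0,0,0.001,1],[0,0,0.04,0,0,0.001,1],[0,0,0.06,0,0,0.001,1],[0,0,0.08,0,0,0.001,1]]])

```text
time_s: 19.27
ee_pos: [0.6094, -0.1511, 0.1327]
eef_rot: [3.141, 0.001, 1.362]
force: [-2.7, 0.1, 4.1]
grip_width: 0.0114
```

```bash
python3 st.py|tail -1
```

```text
handle angle(mod pi) 1.886 Mz 0.3237 tau6 -0.4561 v6 0.375
```

Call:
servo_tool(moves=[[[0,0,0.02,0,0,0.001,1],[0,0,0.04,0,0,0.001,1]]])

```text
time_s: 19.43
ee_pos: [0.6094, -0.1511, 0.1327]
eef_rot: [3.141, 0.001, 1.298]
force: [-2.6, 0.5, 2.2]
grip_width: 0.0115
```

```bash
python3 st.py|tail -1
```

```text
handle angle(mod pi) 1.9501 Mz 0.3765 tau6 -0.4334 v6 0.371
```

Call:
servo_tool(moves=[[[0,0,0.02,0,0,0.001,1],[0,0,0.04,0,0,0.001,1],[0,0,0.06,0,0,0.001,1],[0,0,0.08,0,0,0.001,1]]])

```text
time_s: 19.77
ee_pos: [0.6093, -0.1511, 0.1327]
eef_rot: [3.141, 0.001, 1.171]
force: [-1.5, 0.1, 3.2]
grip_width: 0.0118
```

```bash
python3 st.py|tail -1
```

```text
handle angle(mod pi) 2.077 Mz 0.3593 tau6 -0.4556 v6 0.374
```

Call:
servo_tool(moves=[[[0,0,0.02,0,0,0.001,1],[0,0,0.04,0,0,0.001,1],[0,0,0.06,0,0,0.001,1],[0,0,0.08,0,0,0.001,1]]])

```text
time_s: 20.1
ee_pos: [0.6093, -0.1511, 0.1327]
eef_rot: [3.14, 0.001, 1.044]
force: [-2.4, 0.4, 3.6]
grip_width: 0.0117
```

```bash
python3 st.py
```

```text
t 20.1 pos [ 0.6093 -0.1511  0.1327] rpy [3.1403e+00 1.0000e-03 1.0442e+00] F [-2.37  0.4   3.64] M [0.173 0.394 0.336] w 0.0117 q [-0.3   0.53  1.36 -0.    1.24  0.23]
press xy -0.00044584609113183966 -0.07506554911927554
handle angle(mod pi) 2.204 Mz 0.3363 tau6 -0.4554 v6 0.374
```

Call:
servo_tool(moves=[[[0,0,0.02,0,0,0.001,1],[0,0,0.04,0,0,0.001,1],[0,0,0.06,0,0,0.001,1],[0,0,0.08,0,0,0.001,1]]])

```text
time_s: 20.43
ee_pos: [0.6093, -0.1511, 0.1327]
eef_rot: [3.14, 0.001, 0.917]
force: [-2.1, 0.3, 3.1]
grip_width: 0.0118
```

```bash
python3 st.py|tail -1
```

```text
handle angle(mod pi) 2.331 Mz 0.3824 tau6 -0.455 v6 0.374
```

Call:
servo_tool(moves=[[[0,0,0.02,0,0,0.001,1],[0,0,0.04,0,0,0.001,1],[0,0,0.06,0,0,0.001,1],[0,0,0.08,0,0,0.001,1]]])

```text
time_s: 20.77
ee_pos: [0.6092, -0.151, 0.1327]
eef_rot: [3.14, 0.001, 0.79]
force: [-2.1, 0.6, 3.6]
grip_width: 0.0113
```

```bash
python3 st.py
```

```text
t 20.77 pos [ 0.6092 -0.151   0.1327] rpy [3.1398e+00 6.0000e-04 7.9030e-01] F [-2.07  0.63  3.59] M [0.171 0.431 0.351] w 0.0113 q [-0.3   0.53  1.37 -0.    1.24  0.48]
press xy -0.00048049063613432065 -0.07502000913269517
handle angle(mod pi) 2.4579 Mz 0.3506 tau6 -0.446 v6 0.376
```

Call:
servo_tool(moves=[[[0,0,0.0,0,0,0,0.5],[0,0,0.0,0,0,0,0.5],[0,0,0.0,0,0,0,0.5],[0,0,0.0,0,0,-0.03,0.5],[0,0,0.0,0,0,-0.08,0.5],[0,0,0.0,0,0,-0.106,0.5],[0,0,0.0,0,0,-0.106,0.5]]])

```text
time_s: 21.35
ee_pos: [0.6103, -0.1513, 0.1889]
eef_rot: [3.135, -0.002, 0.791]
force: [0.7, 0.6, 0.4]
grip_width: 0.0471
```

```bash
python3 - <<'E'
from st import *
from station import camera
to(pr(0,.075,.185),p[2]+np.pi-1.718);to(pr(0,.075,.132),p[2]+np.pi-1.718)
b=(220,160,310,250);f=6.4
im=camera("side")["color"][:,:,::-1]; cv2.imwrite("pics/side5.png",im)
from ov import ov
ov("side","pics/side5.png","pics/side5c.png",p,1.718,2.458,-.07,pz=.0633,box=b,f=f)
ov("side","pics/side0.png","pics/side0d.png",p,-.075,.205,-.1415,pz=.0686,box=b,f=f)
E
```

```text
t 21.35 pos [ 0.6103 -0.1513  0.1889] rpy [ 3.1354e+00 -1.8000e-03  7.9100e-01] F [0.74 0.57 0.36] M [-0.022 -0.039  0.028] w 0.0471 q [-0.3   0.49  1.3  -0.    1.35  0.48]
press xy 0.0005226698573289994 -0.07538157567161236
handle angle(mod pi) 2.4572 Mz 0.0276 tau6 0.0029 v6 0.002
-> [ 0.5938 -0.0018  0.185 ] 1.5302034995440978 row [0.0042, 0.0004, -0.4706, 0.1893, -0.2337, 0.0066]
-> [ 0.5938 -0.0018  0.132 ] 1.5302034995440978 row [0.0042, 0.0004, -0.4706, 0.1891, -0.2344, 0.1126]
```

View pics/side5c.png

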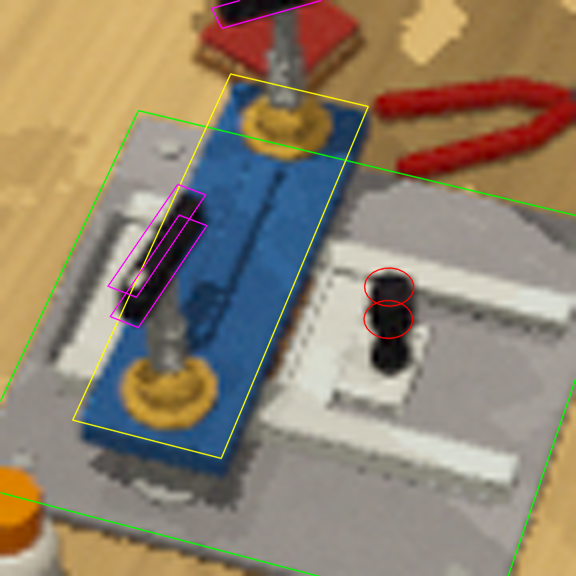

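View pics/side0d.png

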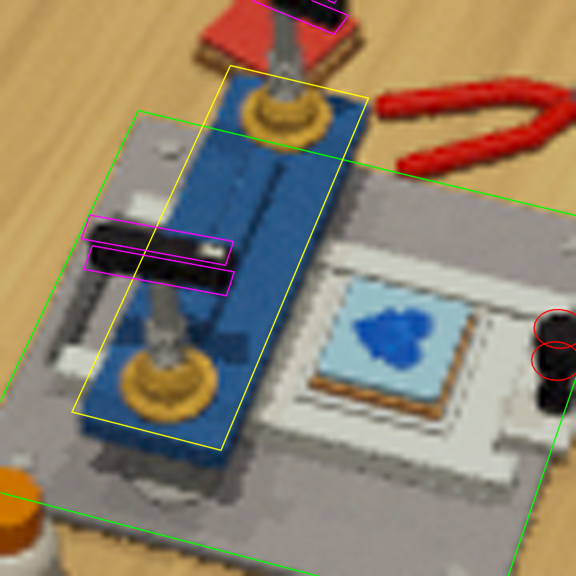

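Call:
servo_tool(moves=[[[0.004,0,-0.075,0.04,-0.05,0.007,0.5],[0.004,0,-0.15,0.08,-0.1,0.007,0.5],[0.004,0,-0.225,0.12,-0.15,0.007,0.5],[0.004,0,-0.3,0.16,-0.2,0.007,0.5],[0.004,0,-0.375,0.189,-0.234,0.007,0.5],[0.004,0,-0.45,0.189,-0.234,0.007,0.5],[0.004,0,-0.47,0.189,-0.234,0.007,0.5],[0.004,0,-0.47,0.189,-0.234,0.05,0.5],[0.004,0,-0.47,0.189,-0.234,0.095,0.5],[0.004,0,-0.47,0.189,-0.234,0.11,0.5],[0.004,0,-0.47,0.189,-0.234,0.11,0.5]]])

```text
time_s: 22.32
ee_pos: [0.5918, -0.0017, 0.1283]
eef_rot: [-3.134, -0.0, 1.529]
force: [0.5, 0.8, 0.1]
grip_width: 0.0472
```

```bash
python3 - <<'E'
from st import *
to(pr(0,.075,.132),p[2]+np.pi-1.718)
E
```

```text
t 22.32 pos [ 0.5918 -0.0017  0.1283] rpy [-3.1340e+00 -1.0000e-04  1.5293e+00] F [0.55 0.77 0.09] M [-0.018 -0.06  -0.011] w 0.0472 q [-0.06  0.47  1.48 -0.    1.21 -0.02]
press xy -0.0019855729361600363 0.07530211042801646
handle angle(mod pi) 1.719 Mz -0.0107 tau6 -0.009 v6 -0.001
-> [ 0.5938 -0.0018  0.132 ] 1.5302034995440978 row [-0.0048, -0.0001, -0.0006, -0.0, 0.004, -0.0074]
```

Call:
servo_tool(moves=[[[-0.005,0,0,0,0.004,-0.006,0.5],[-0.005,0,0,0,0.004,-0.006,1],[-0.005,0,0,0,0.004,-0.006,1],[-0.005,0,0,0,0.004,-0.006,1],[-0.005,0,0,0,0.004,-0.006,1],[-0.005,0,0,0,0.004,-0.006,1],[-0.005,0,0.04,0,0.004,-0.006,1],[-0.005,0,0.08,0,0.004,-0.006,1],[-0.005,0,0.1,0,0.004,-0.006,1],[-0.005,0,0.12,0,0.004,-0.006,1],[-0.005,0,0.14,0,0.004,-0.006,1],[-0.005,0,0.16,0,0.004,-0.006,1]]])

```text
time_s: 23.32
ee_pos: [0.5933, -0.0019, 0.1315]
eef_rot: [-3.141, 0.001, 1.277]
force: [-4.8, -0.3, 3.2]
grip_width: 0.0118
```

```bash
python3 st.py
```

```text
t 23.32 pos [ 0.5933 -0.0019  0.1315] rpy [-3.1412e+00  1.3000e-03  1.2769e+00] F [-4.83 -0.29  3.16] M [-0.106  0.847  0.361] w 0.0118 q [-0.06  0.46  1.47 -0.    1.2   0.23]
press xy -0.000411979549753385 0.07501186441217264
handle angle(mod pi) 1.9713 Mz 0.3614 tau6 -0.4445 v6 0.374
```

Call:
servo_tool(moves=[[[0,0,0.02,0,0,0.001,1],[0,0,0.04,0,0,0.001,1],[0,0,0.06,0,0,0.001,1],[0,0,0.08,0,0,0.001,1]]])

```text
time_s: 23.65
ee_pos: [0.5933, -0.0019, 0.1316]
eef_rot: [-3.142, 0.001, 1.15]
force: [-2.4, -0.8, 3.4]
grip_width: 0.0122
```

```bash
python3 st.py|tail -1
```

```text
handle angle(mod pi) 2.0981 Mz 0.382 tau6 -0.4218 v6 0.373
```

Call:
servo_tool(moves=[[[0,0,0.02,0,0,0.001,1],[0,0,0.04,0,0,0.001,1],[0,0,0.06,0,0,0.001,1],[0,0,0.08,0,0,0.001,1]]])

```text
time_s: 23.98
ee_pos: [0.5933, -0.0019, 0.1315]
eef_rot: [3.141, 0.002, 1.023]
force: [-2.7, -1.2, 4.6]
grip_width: 0.0121
```

```bash
python3 st.py|tail -1
```

```text
handle angle(mod pi) 2.2247 Mz 0.3793 tau6 -0.3981 v6 0.376
```

Call:
servo_tool(moves=[[[0,0,0.02,0,0,0.001,1],[0,0,0.04,0,0,0.001,1],[0,0,0.06,0,0,0.001,1],[0,0,0.08,0,0,0.001,1]]], squeeze=55)

```text
time_s: 24.32
ee_pos: [0.5933, -0.0019, 0.1316]
eef_rot: [3.141, 0.001, 0.897]
force: [-2.8, -0.7, 3.1]
grip_width: 0.0117
```

```bash
python3 st.py
```

```text
t 24.32 pos [ 0.5933 -0.0019  0.1316] rpy [3.1408e+00 1.5000e-03 8.9690e-01] F [-2.8  -0.72  3.13] M [-0.002  0.398  0.46 ] w 0.0117 q [-0.06  0.46  1.48 -0.    1.2   0.61]
press xy -0.00048771827365495443 0.07500870702766926
handle angle(mod pi) 2.3513 Mz 0.4603 tau6 -0.3713 v6 0.376
```

Call:
servo_tool(moves=[[[0,0,0.02,0,0,0.001,1],[0,0,0.04,0,0,0.001,1],[0,0,0.06,0,0,0.001,1],[0,0,0.08,0,0,0.001,1]]])

```text
time_s: 24.65
ee_pos: [0.5933, -0.0019, 0.1316]
eef_rot: [3.14, 0.001, 0.77]
force: [-2.8, -0.8, 3.1]
grip_width: 0.0115
```

```bash
python3 st.py
```

```text
t 24.65 pos [ 0.5933 -0.0019  0.1316] rpy [3.1403e+00 1.3000e-03 7.7020e-01] F [-2.77 -0.81  3.07] M [0.043 0.446 0.455] w 0.0115 q [-0.06  0.46  1.48 -0.    1.2   0.74]
press xy -0.00048640707526366456 0.07500864343107817
handle angle(mod pi) 2.478 Mz 0.455 tau6 -0.3459 v6 0.376
```

Call:
servo_tool(moves=[[[0,0,0.02,0,0,0.001,1],[0,0,0.04,0,0,0.001,1],[0,0,0.06,0,0,0.001,1]]])

```text
time_s: 24.9
ee_pos: [0.5932, -0.0018, 0.1315]
eef_rot: [3.14, 0.001, 0.675]
force: [-1.2, -0.4, 3.8]
grip_width: 0.0117
```

```bash
python3 st.py
```

```text
t 24.9 pos [ 0.5932 -0.0018  0.1315] rpy [3.140e+00 1.100e-03 6.751e-01] F [-1.21 -0.4   3.76] M [0.023 0.379 0.424] w 0.0117 q [-0.06  0.46  1.48 -0.    1.2   0.83]
press xy -0.0005190990317482085 0.07505712021499493
handle angle(mod pi) 2.5731 Mz 0.4241 tau6 -0.3219 v6 0.374
```

Call:
servo_tool(moves=[[[0,0,0.0,0,0,0,1],[0,0,0,0,0,0,1]]])

```text
time_s: 25.07
ee_pos: [0.5932, -0.0019, 0.1316]
eef_rot: [3.14, 0.001, 0.676]
force: [-0.7, 0.5, -0.2]
grip_width: 0.0118
```

```bash
python3 st.py
```

```text
t 25.07 pos [ 0.5932 -0.0019  0.1316] rpy [3.1398e+00 1.2000e-03 6.7620e-01] F [-0.74  0.55 -0.23] M [0.032 0.067 0.395] w 0.0118 q [-0.06  0.46  1.48 -0.    1.2   0.83]
press xy -0.0005205148585980899 0.07502256787507611
handle angle(mod pi) 2.572 Mz 0.3947 tau6 0.6573 v6 -0.009
```

Call:
servo_tool(moves=[[[0,0,0.0,0,0,0,0.5],[0,0,0.0,0,0,0,0.5],[0,0,0.0,0,0,0,0.5],[0,0,0.0,0,0,-0.03,0.5],[0,0,0.0,0,0,-0.08,0.5],[0,0,0.0,0,0,-0.106,0.5],[0,0,0.0,0,0,-0.106,0.5]]])

```text
time_s: 25.65
ee_pos: [0.5943, -0.0018, 0.1877]
eef_rot: [3.137, -0.002, 0.676]
force: [0.3, -0.4, 0.2]
grip_width: 0.0468
```

```bash
python3 - <<'E'
from st import *
to(pr(0,-.075,.185),p[2]+np.pi-2.4575);to(pr(0,-.075,.132),p[2]+np.pi-2.4575)
E
```

```text
t 25.65 pos [ 0.5943 -0.0018  0.1877] rpy [ 3.1366e+00 -2.5000e-03  6.7640e-01] F [ 0.27 -0.43  0.2 ] M [ 0.022 -0.07  -0.04 ] w 0.0468 q [-0.06  0.41  1.42 -0.    1.31  0.83]
press xy 0.0005901486330727006 0.07498118881894762
handle angle(mod pi) 2.5718 Mz -0.0404 tau6 -0.0004 v6 0.001
-> [ 0.6097 -0.151   0.185 ] 0.7907034995440978 row [0.0032, -0.0014, -0.0727, -0.1628, 0.2519, 0.0062]
-> [ 0.6097 -0.151   0.132 ] 0.7907034995440978 row [0.0032, -0.0014, -0.0727, -0.1631, 0.2514, 0.1122]
```

Left done at 2.572 (load torque ~0.13). Now the right handle.

Call:
servo_tool(moves=[[[0.003,-0.001,-0.03,-0.04,0.06,0.006,0.5],[0.003,-0.001,-0.07,-0.08,0.12,0.006,0.5],[0.003,-0.001,-0.073,-0.12,0.19,0.006,0.5],[0.003,-0.001,-0.073,-0.163,0.252,0.006,0.5],[0.003,-0.001,-0.073,-0.163,0.252,0.006,0.5],[0.003,-0.001,-0.073,-0.163,0.252,0.006,0.5],[0.003,-0.001,-0.073,-0.163,0.252,0.05,0.5],[0.003,-0.001,-0.073,-0.163,0.252,0.095,0.5],[0.003,-0.001,-0.073,-0.163,0.252,0.11,0.5],[0.003,-0.001,-0.073,-0.163,0.252,0.11,0.5]]])

```text
time_s: 26.48
ee_pos: [0.609, -0.1498, 0.1308]
eef_rot: [-3.138, 0.001, 0.792]
force: [0.1, 0.7, 0.1]
grip_width: 0.047
```

```bash
python3 - <<'E'
from st import *
to(pr(0,-.075,.1325),p[2]+np.pi-2.4575)
E
```

```text
t 26.48 pos [ 0.609  -0.1498  0.1308] rpy [-3.1384e+00  1.2000e-03  7.9220e-01] F [0.15 0.66 0.14] M [-0.02  -0.023 -0.008] w 0.047 q [-0.3   0.54  1.36  0.    1.24  0.48]
press xy -0.0005636109034536877 -0.073806413108312
handle angle(mod pi) 2.456 Mz -0.0085 tau6 0.0087 v6 -0.001
-> [ 0.6097 -0.151   0.1325] 0.7907034995440978 row [-0.0021, 0.0008, 0.001, -0.0006, 0.0026, -0.0035]
```

Call:
servo_tool(moves=[[[-0.002,0.001,0,0,0.003,-0.003,0.5],[-0.002,0.001,0,0,0.003,-0.003,1],[-0.002,0.001,0,0,0.003,-0.003,1],[-0.002,0.001,0,0,0.003,-0.003,1],[-0.002,0.001,0,0,0.003,-0.003,1],[-0.002,0.001,0,0,0.003,-0.003,1],[-0.002,0.001,0,0,0.003,-0.003,1],[-0.002,0.001,0.02,0,0.003,-0.003,1],[-0.002,0.001,0.04,0,0.003,-0.003,1],[-0.002,0.001,0.06,0,0.003,-0.003,1]]])

```text
time_s: 27.32
ee_pos: [0.6098, -0.1506, 0.1325]
eef_rot: [-3.141, 0.0, 0.697]
force: [-4.3, 1.8, 2.7]
grip_width: 0.0118
```

```bash
python3 st.py
```

```text
t 27.32 pos [ 0.6098 -0.1506  0.1325] rpy [-3.1407e+00  2.0000e-04  6.9720e-01] F [-4.29  1.84  2.67] M [0.44  0.699 0.48 ] w 0.0118 q [-0.3   0.54  1.36  0.    1.24  0.57]
press xy 0.00011307440022923637 -0.07459769819863382
handle angle(mod pi) 2.551 Mz 0.4795 tau6 -0.3458 v6 0.375
```

Call:
servo_tool(moves=[[[0,0,0.02,0,0,0,1]]])

```text
time_s: 27.4
ee_pos: [0.6097, -0.1505, 0.1325]
eef_rot: [-3.141, 0.0, 0.665]
force: [1.5, -1.7, -3.0]
grip_width: 0.0112
```

```bash
python3 st.py
```

```text
t 27.4 pos [ 0.6097 -0.1505  0.1325] rpy [-3.1406e+00  5.0000e-04  6.6490e-01] F [ 1.45 -1.74 -2.98] M [-0.336 -0.417  0.516] w 0.0112 q [-0.3   0.54  1.36  0.    1.24  0.61]
press xy 2.214803268917563e-05 -0.07454090657852173
handle angle(mod pi) 2.5834 Mz 0.5157 tau6 -0.3712 v6 0.389
```

Call:
servo_tool(moves=[[[0,0,0,0,0,0,1],[0,0,0,0,0,0,1]]])

```text
time_s: 27.57
ee_pos: [0.6097, -0.1505, 0.1325]
eef_rot: [-3.141, 0.001, 0.666]
force: [1.1, 0.0, -0.5]
grip_width: 0.0116
```

```bash
python3 st.py
```

```text
t 27.57 pos [ 0.6097 -0.1505  0.1325] rpy [-3.1407e+00  5.0000e-04  6.6590e-01] F [ 1.11  0.   -0.52] M [-0.067 -0.159  0.397] w 0.0116 q [-0.3   0.54  1.36  0.    1.24  0.6 ]
press xy 2.8716941547579297e-05 -0.07457353486691422
handle angle(mod pi) 2.5823 Mz 0.3971 tau6 0.6368 v6 -0.008
```

Call:
servo_tool(moves=[[[0,0,0,0,0,0,0.5],[0,0,0,0,0,0,0.5],[0,0,0,0,0,0,0.5],[0,0,0,0,0,-0.03,0.5],[0,0,0,0,0,-0.08,0.5],[0,0,0,0,0,-0.14,0.5],[0,0,0,0,0,-0.2,0.5],[0,0,0,0,0,-0.2,0.5],[0,0,0,0,0,-0.2,0.5]]])

```text
time_s: 28.32
ee_pos: [0.6103, -0.1507, 0.2341]
eef_rot: [3.14, -0.001, 0.666]
force: [-1.2, 0.3, -1.4]
grip_width: 0.0472
```

```bash
python3 - <<'E'
from st import *
from station import camera
for n,b,f in(("side",(200,130,340,265),4.2),):
    im=camera(n)["color"][:,:,::-1]; cv2.imwrite(f"pics/{n}6.png",im); a=im[b[1]:b[3],b[0]:b[2]]
    cv2.imwrite(f"pics/{n}6c.png",cv2.resize(a,None,fx=f,fy=f,interpolation=cv2.INTER_CUBIC))
from ov import ov
ov("side","pics/side6.png","pics/side6d.png",p,2.572,2.582,-.07,pz=.062,box=(200,130,340,265),f=4.2)
E
```

```text
t 28.32 pos [ 0.6103 -0.1507  0.2341] rpy [ 3.140e+00 -1.300e-03  6.662e-01] F [-1.2   0.27 -1.36] M [-0.02   0.046  0.038] w 0.0472 q [-0.3   0.46  1.24  0.    1.44  0.6 ]
press xy 0.0005630790876942626 -0.07481404258056477
handle angle(mod pi) 2.582 Mz 0.038 tau6 0.0006 v6 -0.001
```

View pics/side6d.png

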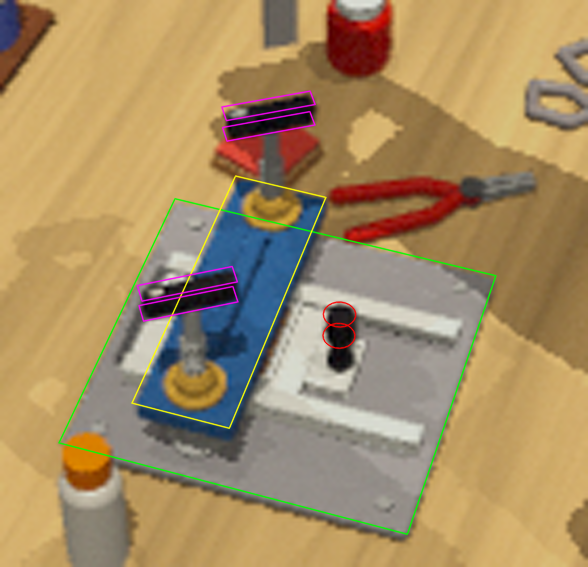

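View pics/side6.png

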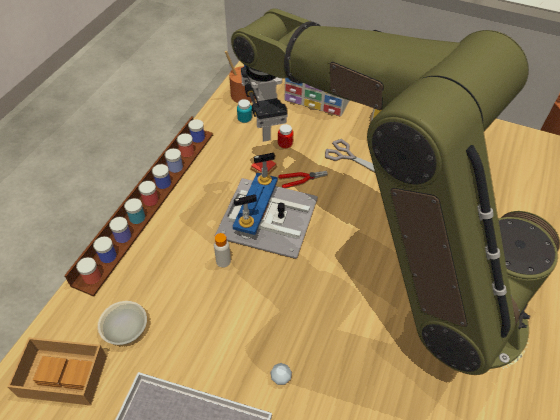

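Both bars lie parallel (crop (188,293) and (268,116)) and match the 2.57/2.58 rad overlay. The tray knob sits at its home position (340,335), and the glue, pliers, jar, scissors, brooch and crystal look unmoved. The tool is clear of everything, so I'm handing in.

```bash
python3 -c "
from station import hand_in
print(hand_in())"
```

```text
the job is handed in; nothing more can be done
None
```

I slid the tray home and nipped the brooch to an estimated 56 N on each strip, with the platen level. The job was handed in after about 28 s, and no verdict was reported.

- **Tray:** I pushed the knob with closed fingers until the force rose to about 29 N at press x ≈ -71 mm. That was before either handle was turned, so the platen was still at its starting height.
- **Handles:** I turned left, right, left, right, left, right. By the handle angles, the two ends never differed by more than about 1.9 mm.
- **Contact:** the strips first bore on the glass at about 2.18 rad, which puts the glass top near 39.0 mm.
- **Final angles:** the left handle is at 2.572 rad and the right at 2.582 rad, about 0.03 mm between the ends.
- **Tightness:** the angles turned past contact put each handle about 0.14 N m above free running.
    - The left handle's last joint-torque reading, taken before the right handle's final turn, gave about 0.13 N m above free running.
    - The right handle's readings disagreed: about 0.11 N m from the joint torque and 0.15–0.18 N m from the noisier wrist moment. All of these fall inside the 25–90 N window.
- **Last picture:** the tray is home, both bars match those angles, the other things look unmoved, and the gripper is about 75 mm above the handles. The platen outline sat about 1 pixel off my model in every picture, which is within calibration.

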